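# Pump up the lid seal of a vaccine cold box

### The job

Pump up the lid seal of the vaccine cold box: push the blue plunger on the lid down with the fingertips and let it spring back up, again and again, until the green indicator pin beside it stands fully out, with its white foot showing; then take the hand away. Do not touch the pin itself, do not press the red release button, and leave the vial, the temperature logger and the sanitiser bottle standing where they are. Nothing is to be lifted.

Things in the scene. Friction and masses are not known exactly. Their poses are not given: they have to be found in the camera images.
- box: Cream vaccine cold box, shut, 280 mm (its x) by 420 mm (its y) by 180 mm high, standing on the table and immovable. Origin: centre of its underside; z up. Its flat lid top is 180 mm above the table and carries the pump unit, the release button, the vial and the logger.
- pump: Grey pump unit fixed on the lid, housing 70 mm (its x) by 130 mm (its y) by 22 mm high. It may be turned any way. Origin: centre of its underside, on the lid; z up. The plunger's vertical axis is at x 0, y -30 mm and the pin's vertical axis at x 0, y +40 mm in this frame.
- plunger_top (a point): Centre of the top of the plunger's blue round push pad (46 mm across, 12 mm thick, on a steel stem), moving with it. At rest it is 58 mm above the lid (238 mm above the table), fully pressed 38 mm above the lid.
- plunger (a joint): Travel of the plunger in m: 0 up at rest, 0.020 fully down at its stop. It moves straight down and a spring drives it back up when let go: 4 N at the start of the stroke, about 12 N at the bottom.
- pin (a joint): How far the indicator pin is out, in m: 0 in, 0.024 fully out at its stop; starts between 0 and 0.008. Each downstroke of the plunger raises it by a quarter of the stroke (about 0.005 for a full unhurried stroke, less for a shorter one, 0.0035 for a jab at 0.3 m/s); it stays put on the return stroke and afterwards. Pumping on after it is fully out does no harm.
- pin_top (a point): Centre of the flat top of the indicator pin (14 mm across), moving with it: 28 mm above the lid when fully in, 52 mm when fully out, 70 mm from the plunger's axis. The pin's top 25 mm are green; a white foot begins to show above its aluminium collar at joint value 0.0215 and stands 2.5 mm high when fully out.
- release (a joint): Travel of the red release button in m: 0 up, 0.006 fully pressed (5 N). Not to be pressed.
- release_top (a point): Centre of the top of the red release button (24 mm across, in a black round housing 40 mm across) on the lid; its top is 22 mm above the lid. It and the pump unit sit at opposite ends of the lid, either way round.
- vial: Amber glass vial with a blue cap, 24 mm across, 46 mm high, loose, standing upright on the lid. Origin: centre of its underside.
- logger: White temperature logger, 36 mm by 64 mm by 16 mm high, loose, lying on the lid. Origin: centre of its underside.
- sanitizer: Clear sanitiser bottle with a blue cap, 60 mm across, 150 mm high, loose, standing on the table beside the box. Origin: centre of its underside.
Things that resemble listed ones, but are neither listed nor needed, are in the scene too. Leave any orange or pink look-alike of the sanitizer alone.

How it is judged:
At the end, for the whole second after the job is handed in: The indicator pin is out by more than 21.5 of its 24 mm, the plunger is back up (within 3 mm), the release button is up, and the vial, logger and bottle stand still and upright within 30 mm of where they were (value of joint pin above 0.0215 m and value of joint plunger below 0.003 m and value of joint release below 0.002 m and distance of each of vial, logger, sanitizer from where it was at the start of the episode below 0.03 m and angle between each of vial, logger, sanitizer's own z axis and vertical below 0.3 rad and linear speed of each of vial, logger, sanitizer below 0.03 m/s); the robot touches nothing.
It fails at once if the indicator pin is touched (more than 0.5 N) (contact force between any of the arm, the fingers and pin above 0.5 N).
It fails at once if the red release button is pressed (more than 2 mm) (value of joint release above 0.002 m).
It fails at once if the vaccine vial is shifted (30 mm), lifted (15 mm) or tipped (distance of vial from where it was at the start of the episode above 0.03 m or height (world z) of vial above 0.195 m or angle between vial's own z axis and vertical above 0.6 rad).
It fails at once if the temperature logger is shifted (30 mm), lifted (15 mm) or tipped (distance of logger from where it was at the start of the episode above 0.03 m or height (world z) of logger above 0.195 m or angle between logger's own z axis and vertical above 0.6 rad).
It fails at once if the sanitiser bottle is shifted (30 mm), lifted (15 mm) or tipped (distance of sanitizer from where it was at the start of the episode above 0.03 m or height (world z) of sanitizer above 0.015 m or angle between sanitizer's own z axis and vertical above 0.6 rad).
It also fails if it takes over 48 s, if anything falls off the work surface, if the arm or the gripper's body presses on something with over 40 N, if the wrist force passes 120 N, or if a joint passes its speed limit or range.

### The arm

A 6-joint arm with a two-finger parallel gripper is mounted at the origin on the work surface. World frame = base frame: x ahead of the robot, y to its left, z up, the work surface at z = 0. Lengths are in m, angles in rad, forces in N, time in s.
With the tool pointing down it reaches from about 0.3 to 0.775 m from the base axis. Payload 14.6 kg.
Tool frame: the origin (TCP) lies at the very end of the fingers, on their centre line; the grasp point (between the pads) lies 19 mm behind it; z points along the fingers, y is the line along which they close (so a half turn about z gives the same grasp; the last joint's range is limited). The gripper opens to 94 mm and grips with 3 to 60 N. Pads are 16 mm wide; open, the fingers measure 119 mm over their backs; the gripper's body (75 mm by 177 mm) begins 78 mm behind the grasp point.
Start: joints at [1.118, 0.3, 1.521, -0, 1.321, -0.067], TCP at [0.207, 0.51, 0.205] pointing down, gripper open.
Joint ranges: [-3.03, 3.03], [-0.79, 2.21], [0.23, 2.52], [-1.04, 4.18], [0, 3.07], [-2.55, 2.55]. Speed limits (rad/s): [2.22, 2.22, 2.57, 3.14, 3.14, 3.14].

### API

Orientations are given as [roll, pitch, yaw] about the fixed x, y, z axes, in that order (R = Rz(yaw) Ry(pitch) Rx(roll)).
In Python, from station import ctrl gives the robot as it stands.
- The arm moves only by the tool move_arm, never from a script. Its argument "increments" is a list of rows, each a list of 7 numbers: the opening, from 0 (shut) to 1 (fully open), then the shift along the tool's x, y, z in units of 50 mm (1.0 is 50 mm), then the turn, a rotation vector about the tool's x, y, z in rad. In form: [[claw, tx, ty, tz, rx, ry, rz], ...]. A call has 1 to 20 rows; each row shifts and turns the commanded pose from where the row before left it, along the tool's axes as they then stand; what a row does not reach is not made up. A row lasts 1/10 s, in which the tool goes at most 50 mm and 8.59 degrees, less where a joint would pass 70% of its speed; a pose out of reach is approached as far as the arm can. A call is refused whole if a number of a shift passes 1 or a number of a turn 0.15, either way. A call with a gripper value outside its range is refused whole. The fingers move at their own pace and stop on an object; "force" is the grip in N (left out, the last holds). Time passes only in rows, so rows that do not move let the fingers close. It gives the time, the measured TCP pose, the force, the opening and the grip force at its end, in the units of the state.
- ctrl.get_obs(): the state, without advancing time (a new reading comes with each control period).
- ctrl.camera(name): name is "side" or "top" or "wrist"; returns a dict with "color" (420x560x3 uint8, blue, green, red), "K" (3x3 intrinsics, pixels), "pose" (4x4, takes a point from camera to world coordinates); the wrist camera has in their place "tool_from_camera" (4x4, takes a point from camera to tool coordinates, whose origin is the TCP and whose axes are the flange's). Camera axes: x right, y down, z forward; pixel columns grow to the right and rows downward; lengths in m; the calibration is good to about 2 mm. A picture is of the moment at which its call begins: read the wrist's pose just before it. There is no depth.
- ctrl.hand_in(): hands the job in; it is judged then, once.
Trained networks look in a picture, given as the dict that the camera call returned (one of the last four; its "shot" number tells which), for a name from the list of things; names that differ only in an ending like _2 or _b are one class to them, and where a whole thing is asked for, a point or a joint stands for the part that bears it (a point fixed in the world has none). Each returns a list of dicts, best first, with "conf" (0 to 1); they miss things now and then, are a little off and sometimes report something else, mostly with a low value. They report only what shows in the picture. A call takes as long as a camera call. They do not tell look-alikes from the thing itself.
- ctrl.cut_out(name, picture): "mask" (420x560 bool, what is visible of it) and "centre" ([row, column] in pixels, amid what is visible of it).
The state is a dict: "time_s": time; "qpos": joint angles; "joint_vel": joint speeds; "tau": joint torques, N m; "ee_pos": TCP position; "eef_rot": TCP orientation; "force": force on the tool from outside, world axes, zero at the start; "moment": the same for the moment, N m; "grip_width": finger opening in m; "grip_force": force on a finger pad.
Only numpy, scipy, OpenCV 4.12 (cv2) and the standard library are available. Lean on these libraries where they do the work, as an engineer would, in place of code of your own. Each camera call takes 0.05 s, during which the arm holds its last target. There are 200 camera calls.

## Working session

There is one attempt and no reset: what is moved stays moved. The work goes in short steps, Python scripts to look and compute and a tool call to move; the robot and the scene stay as the last step left them, time stands still between calls to the robot, and variables do not carry over. Pictures are saved under pics/ and viewed, at most 10 in all, crops included, and the job is handed in when it is done.

Besides the shell and the picture viewer there is one more tool, called as name(argument=value, ...) on one line, values as JSON. move_arm: Moves the arm, as the interface text tells. Its arguments: {"type":"object","properties":{"increments":{"type":"array","items":{"type":"array","items":{"type":"number"}}},"force":{"type":"number"}},"required":["increments"]}

```bash
mkdir -p pics
cat > h.py <<'E'
import numpy as np, cv2
from station import ctrl
from scipy.spatial.transform import Rotation as R
def campose(c,obs=None):
    if 'pose' in c: return np.array(c['pose'])
    T=np.eye(4); T[:3,:3]=R.from_euler('xyz',obs['eef_rot']).as_matrix(); T[:3,3]=obs['ee_pos']
    return T@np.array(c['tool_from_camera'])
def onz(c,rc,z,obs=None):
    P=campose(c,obs); d=P[:3,:3]@np.linalg.inv(c['K'])@[rc[1],rc[0],1]
    return P[:3,3]+d*(z-P[2,3])/d[2]
def proj(c,p,obs=None):
    q=np.linalg.inv(campose(c,obs))@np.r_[p,1]; u=np.array(c['K'])@q[:3]; return u[:2]/u[2]
E
python3 - <<'E'
from h import *
o=ctrl.get_obs(); print(o['time_s'],o['ee_pos'],o['eef_rot'],o['force'])
Z=dict(plunger_top=.238,pin_top=.212,release_top=.202,vial=.22,logger=.196,sanitizer=.1,box=.18,pump=.202)
ims=[]
for n in('top','side'):
    c=ctrl.camera(n); ims.append(c['color'])
    print(n,campose(c)[:3,3])
    for k,z in Z.items():
        for d in ctrl.cut_out(k,c)[:2]: print(k,round(d['conf'],2),np.round(d['centre']),np.round(onz(c,d['centre'],z),3))
    cv2.imwrite(f'pics/{n}0.png',c['color'])
E
```

```text
0.0 [0.20685938 0.50933682 0.20489722] [-3.14045277e+00 -5.93251905e-05  2.75575810e+00] [ 0.2257786  -0.25626031 -0.52591714]
top [0.53658605 0.148854   0.93463171]
plunger_top 0.9 [172. 285.] [0.627 0.146 0.238]
pin_top 0.56 [210. 308.] [0.564 0.109 0.212]
release_top 0.63 [209. 406.] [ 0.562 -0.059  0.202]
vial 0.58 [135. 352.] [0.688 0.032 0.22 ]
logger 0.66 [248. 332.] [0.498 0.068 0.196]
sanitizer 0.87 [197. 173.] [0.602 0.366 0.1  ]
sanitizer 0.82 [157. 156.] [0.682 0.4   0.1  ]
box 0.74 [199. 360.] [0.582 0.015 0.18 ]
box 0.65 [135. 350.] [0.697 0.027 0.18 ]
pump 0.64 [194. 293.] [0.593 0.133 0.202]
side [1.18284979 0.07939378 0.82209499]
plunger_top 0.91 [209. 279.] [0.629 0.155 0.238]
release_top 0.58 [206. 158.] [ 0.564 -0.061  0.202]
vial 0.9 [254. 214.] [0.702 0.04  0.22 ]
logger 0.78 [179. 222.] [0.497 0.059 0.196]
logger 0.7 [218. 267.] [0.609 0.135 0.196]
sanitizer 0.77 [246. 387.] [0.621 0.373 0.1  ]
sanitizer 0.76 [285. 360.] [0.706 0.297 0.1  ]
box 0.76 [257. 202.] [0.673 0.018 0.18 ]
pump 0.26 [212. 276.] [0.601 0.154 0.202]
```

View pics/top0.png

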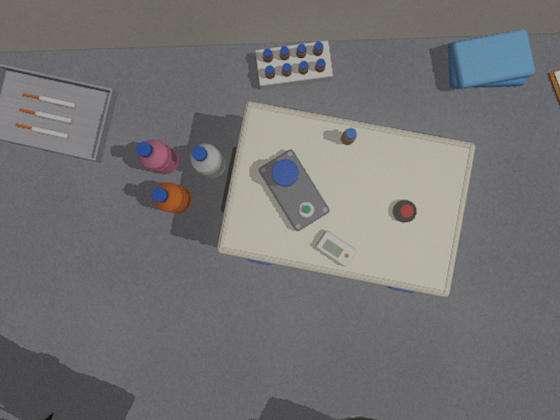

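View pics/side0.png

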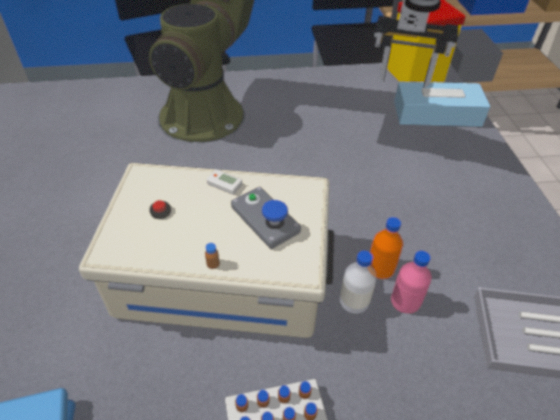

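The top view shows the pump with its plunger at (row 172, col 285) and pin at (210, 307). The release button is at the far end at (210, 405), and the clear bottle is at (160, 208). The side view agrees: plunger (209, 279), pin (198, 252). The plunger is at about (0.628, 0.150) in both, and the plunger–pin distance of 73 mm fits the given 70 mm. I'll rise, close the fingers and go above it.

move_arm(increments=[[0,0,0,-0.9,0,0,0],[0,0,0,-0.9,0,0,0],[0,-0.7,-0.235,0,0,0,0],[0,-0.7,-0.235,0,0,0,0],[0,-0.7,-0.235,0,0,0,0],[0,-0.7,-0.235,0,0,0,0],[0,-0.7,-0.235,0,0,0,0],[0,-0.7,-0.235,0,0,0,0],[0,-0.7,-0.235,0,0,0,0],[0,-0.7,-0.235,0,0,0,0],[0,-0.7,-0.235,0,0,0,0],[0,-0.7,-0.235,0,0,0,0],[0,-0.7,-0.235,0,0,0,0],[0,-0.7,-0.235,0,0,0,0],[0,-0.7,-0.235,0,0,0,0],[0,-0.7,-0.235,0,0,0,0],[0,-0.7,-0.235,0,0,0,0],[0,0,0,0,0,0,0],[0,0,0,0,0,0,0]], force=20)

```text
time_s: 2.8
ee_pos: [0.6272, 0.1484, 0.2949]
eef_rot: [-3.141, -0.001, 2.755]
force: [-0.3, 0.6, -0.0]
grip_width: 0.0005
grip_force: 0.0
```

```bash
cat > look.py <<'E'
from h import *
import sys
o=ctrl.get_obs(); print(o['time_s'],o['ee_pos'],o['eef_rot'],o['force'],o['grip_width'])
for n in('wrist','top','side'):
    o=ctrl.get_obs(); c=ctrl.camera(n); cv2.imwrite(f'pics/{n}{sys.argv[1]}.png',c['color'])
    for k,z in dict(plunger_top=.238,pin_top=.212).items():
        for d in ctrl.cut_out(k,c)[:2]: print(n,k,round(d['conf'],2),np.round(d['centre']),np.round(onz(c,d['centre'],z,o),3))
    print('tcp at',proj(c,o['ee_pos'],o))
    if n!='top':
        u,v=proj(c,[.564,.113,.22],o).astype(int);
E
python3 look.py 1
```

```text
2.8 [0.62717161 0.14836572 0.29488172] [-3.14126984e+00 -7.74909025e-04  2.75478005e+00] [-0.32913756  0.64037189 -0.02569983] 0.0005065071963180683
wrist plunger_top 0.57 [219. 280.] [0.622 0.148 0.238]
wrist pin_top 0.62 [166. 221.] [0.564 0.114 0.212]
tcp at [283.59326895 249.68389662]
top pin_top 0.18 [162. 205.] [0.652 0.283 0.212]
tcp at [282.46978068 167.1268797 ]
side plunger_top 0.89 [210. 277.] [0.632 0.152 0.238]
side pin_top 0.48 [198. 253.] [0.571 0.114 0.212]
tcp at [276.16113168 183.75055165]
```

View pics/wrist1.png

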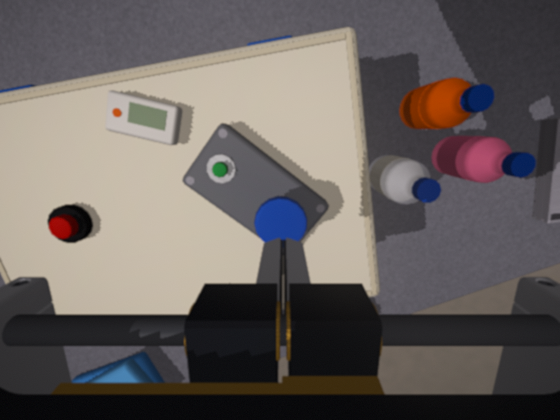

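The wrist picture shows the fingertips right over the blue pad (223, 281) and the pin at (168, 220), well clear. Now one trial stroke, to a TCP height of about 0.217.

move_arm(increments=[[0,0,0,0.5,0,0,0],[0,0,0,0.3,0,0,0],[0,0,0,0.2,0,0,0],[0,0,0,0.1,0,0,0],[0,0,0,0.1,0,0,0],[0,0,0,0.1,0,0,0],[0,0,0,0.1,0,0,0],[0,0,0,0.1,0,0,0],[0,0,0,0.06,0,0,0],[0,0,0,0,0,0,0],[0,0,0,0,0,0,0]])

```text
time_s: 4.35
ee_pos: [0.6272, 0.1488, 0.2194]
eef_rot: [3.14, 0.002, 2.756]
force: [-5.2, -0.9, 10.9]
grip_width: 0.0006
grip_force: 5.2
```

Force is 10.9 N, so the plunger is nearly at the bottom. I'll push a little further to find the stop.

move_arm(increments=[[0,0,0,0.06,0,0,0],[0,0,0,0.04,0,0,0],[0,0,0,0,0,0,0]])

```text
time_s: 4.65
ee_pos: [0.6275, 0.1488, 0.218]
eef_rot: [3.139, 0.005, 2.756]
force: [-16.0, -3.1, 32.7]
grip_width: 0.0006
grip_force: 16.4
```

The stop is at z = 0.218, as expected. I'll cycle with a 28–30 mm commanded amplitude.

move_arm(increments=[[0,0,0,-0.2,0,0,0],[0,0,0,-0.2,0,0,0],[0,0,0,-0.2,0,0,0],[0,0,0,0,0,0,0],[0,0,0,0.1,0,0,0],[0,0,0,0.1,0,0,0],[0,0,0,0.1,0,0,0],[0,0,0,0.1,0,0,0],[0,0,0,0.1,0,0,0],[0,0,0,0.06,0,0,0],[0,0,0,0,0,0,0]])

```text
time_s: 5.75
ee_pos: [0.6276, 0.1488, 0.218]
eef_rot: [3.139, 0.004, 2.756]
force: [-8.7, -2.1, 30.9]
grip_width: -0.0
grip_force: 15.2
```

move_arm(increments=[[0,0,0,-0.16,0,0,0],[0,0,0,-0.2,0,0,0],[0,0,0,-0.2,0,0,0],[0,0,0,0,0,0,0]])

```text
time_s: 6.15
ee_pos: [0.6271, 0.1487, 0.2428]
eef_rot: [3.141, 0.0, 2.756]
force: [0.4, 0.8, 0.6]
grip_width: 0.0005
grip_force: 0.0
```

```bash
python3 look.py 2
python3 - <<'E'
import cv2,numpy as np
a=cv2.imread('pics/side2.png')[165:245,215:315]; b=cv2.imread('pics/wrist2.png')[110:230,150:310]
cv2.imwrite('pics/c2.png',np.hstack([cv2.resize(a,(400,320)),cv2.resize(b,(400,320))]))
E
```

```text
6.15 [0.62713399 0.14871934 0.24284873] [3.14142293e+00 3.82046059e-04 2.75583675e+00] [0.4439654  0.84384178 0.55641317] 0.0005353187727227756
wrist plunger_top 0.62 [234. 277.] [0.617 0.148 0.238]
wrist pin_top 0.64 [179. 204.] [0.566 0.111 0.212]
tcp at [283.59416628 249.6844001 ]
tcp at [283.20267239 171.64760784]
side plunger_top 0.62 [212. 277.] [0.634 0.151 0.238]
side pin_top 0.6 [196. 252.] [0.567 0.112 0.212]
tcp at [275.38599474 207.00380263]
```

View pics/c2.png

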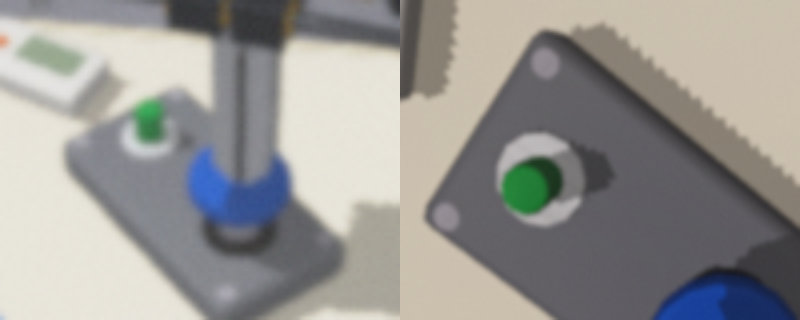

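The crop shows the pin risen after two strokes, green with no white foot yet, and the fingertips centred on the pad with the plunger back up. Four more strokes now, since extra ones do no harm.

move_arm(increments=[[0,0,0,0.1,0,0,0],[0,0,0,0.1,0,0,0],[0,0,0,0.1,0,0,0],[0,0,0,0.1,0,0,0],[0,0,0,0.1,0,0,0],[0,0,0,0.06,0,0,0],[0,0,0,0,0,0,0],[0,0,0,-0.2,0,0,0],[0,0,0,-0.2,0,0,0],[0,0,0,-0.16,0,0,0],[0,0,0,0,0,0,0]])

```text
time_s: 7.7
ee_pos: [0.6272, 0.1487, 0.243]
eef_rot: [3.141, 0.001, 2.756]
force: [0.2, -0.4, -0.8]
grip_width: 0.0004
grip_force: 0.0
```

move_arm(increments=[[0,0,0,0.1,0,0,0],[0,0,0,0.1,0,0,0],[0,0,0,0.1,0,0,0],[0,0,0,0.1,0,0,0],[0,0,0,0.1,0,0,0],[0,0,0,0.06,0,0,0],[0,0,0,0,0,0,0],[0,0,0,-0.2,0,0,0],[0,0,0,-0.2,0,0,0],[0,0,0,-0.16,0,0,0],[0,0,0,0,0,0,0]])

```text
time_s: 8.8
ee_pos: [0.6271, 0.1487, 0.2425]
eef_rot: [3.142, 0.0, 2.756]
force: [-0.4, 0.2, 0.3]
grip_width: 0.0002
grip_force: 0.0
```

move_arm(increments=[[0,0,0,0.1,0,0,0],[0,0,0,0.1,0,0,0],[0,0,0,0.1,0,0,0],[0,0,0,0.1,0,0,0],[0,0,0,0.1,0,0,0],[0,0,0,0.06,0,0,0],[0,0,0,0,0,0,0],[0,0,0,-0.2,0,0,0],[0,0,0,-0.2,0,0,0],[0,0,0,-0.16,0,0,0],[0,0,0,0,0,0,0]])

```text
time_s: 9.9
ee_pos: [0.6271, 0.1487, 0.2425]
eef_rot: [3.142, 0.0, 2.756]
force: [0.0, 0.2, -0.1]
grip_width: 0.0002
grip_force: 0.0
```

move_arm(increments=[[0,0,0,0.1,0,0,0],[0,0,0,0.1,0,0,0],[0,0,0,0.1,0,0,0],[0,0,0,0.1,0,0,0],[0,0,0,0.1,0,0,0],[0,0,0,0.06,0,0,0],[0,0,0,0,0,0,0],[0,0,0,-0.2,0,0,0],[0,0,0,-0.2,0,0,0],[0,0,0,-0.4,0,0,0],[0,0,0,-0.5,0,0,0],[0,0,0,-0.5,0,0,0],[0,0,0,0,0,0,0],[0,0,0,0,0,0,0]])

```text
time_s: 11.3
ee_pos: [0.6269, 0.1487, 0.303]
eef_rot: [-3.141, -0.001, 2.756]
force: [0.2, -0.1, 1.0]
grip_width: 0.0006
grip_force: 0.0
```

```bash
python3 look.py 3
python3 - <<'E'
import cv2,numpy as np
a=cv2.imread('pics/side3.png')[165:245,215:315]; b=cv2.imread('pics/wrist3.png')[110:260,160:360]
cv2.imwrite('pics/c3.png',np.hstack([cv2.resize(a,(400,320)),cv2.resize(b,(400,300))[:300].copy() if 0 else cv2.resize(b,(400,320))]))
E
```

```text
11.3 [0.62691924 0.14868285 0.30296661] [-3.14079648e+00 -1.24300219e-03  2.75578783e+00] [ 0.18602045 -0.11042231  0.9581513 ] 0.0005892427492377973
wrist plunger_top 0.64 [218. 281.] [0.624 0.148 0.238]
wrist pin_top 0.53 [169. 221.] [0.566 0.111 0.212]
tcp at [283.59455636 249.68481418]
top plunger_top 0.38 [211. 405.] [ 0.557 -0.048  0.238]
tcp at [283.05421915 166.3009484 ]
side plunger_top 0.73 [211. 278.] [0.634 0.152 0.238]
side pin_top 0.56 [205. 156.] [ 0.571 -0.062  0.212]
tcp at [275.76514361 180.44966703]
```

View pics/c3.png

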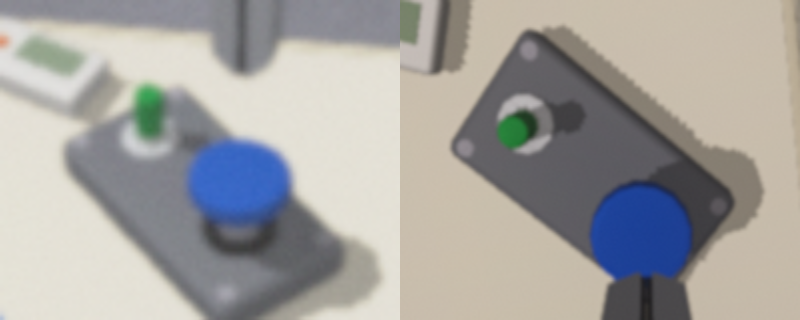

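View pics/side3.png

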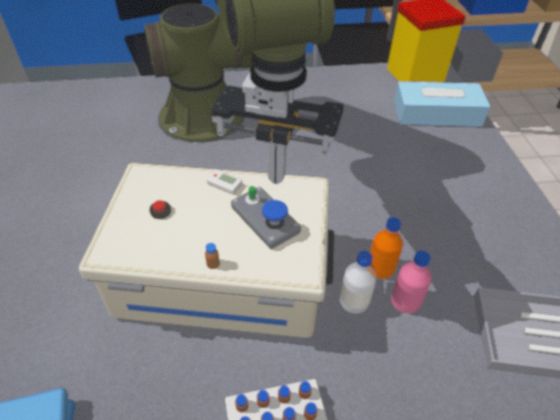

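The pin (green top about (186, 252) in the side view) is higher, but I can't make out a white foot. I'll measure its height from the green blob.

```bash
cat > pin.py <<'E'
from h import *
from scipy import ndimage as nd
import sys
def green(im):
    h=cv2.cvtColor(im,cv2.COLOR_BGR2HSV); m=(abs(h[...,0].astype(int)-65)<15)&(h[...,1]>110)&(h[...,2]>40); return m
c=ctrl.camera('side')
for n in ['side0','side2','side3']+(['now'] if len(sys.argv)>1 else []):
    im=c['color'] if n=='now' else cv2.imread(f'pics/{n}.png')
    m=green(im)[170:215,235:270]; r,q=np.nonzero(m); print(n,len(r),r.min()+170,r.max()+170,q.min()+235,q.max()+235)
for z in(.202,.208,.212,.22,.225,.228,.232):  # far/near rim rows of pin top at height z
    P=[proj(c,[.566+dx,.113,z]) for dx in(-.007,.007)]; print(z,np.round(P,1).tolist())
im=cv2.imread('pics/side3.png'); print(im[180:208,252].tolist())
E
python3 pin.py
```

```text
side0 24 194 199 250 254
side2 39 191 199 249 254
side3 46 187 197 250 254
0.202 [[252.1, 197.2], [252.7, 202.5]]
0.208 [[252.0, 194.9], [252.6, 200.2]]
0.212 [[251.9, 193.3], [252.6, 198.7]]
0.22 [[251.8, 190.2], [252.4, 195.6]]
0.225 [[251.8, 188.3], [252.4, 193.6]]
0.228 [[251.7, 187.1], [252.3, 192.4]]
0.232 [[251.7, 185.5], [252.3, 190.8]]
[[214, 224, 227], [215, 224, 228], [212, 223, 227], [214, 224, 228], [205, 221, 221], [178, 209, 194], [138, 183, 137], [99, 167, 84], [86, 163, 59], [82, 158, 55], [78, 144, 53], [76, 130, 58], [68, 119, 54], [69, 113, 53], [66, 112, 55], [74, 115, 56], [74, 118, 62], [66, 114, 54], [86, 123, 73], [114, 138, 110], [151, 159, 149], [178, 181, 178], [193, 192, 189], [189, 187, 184], [166, 162, 160], [145, 140, 140], [140, 132, 130], [140, 133, 131]]
```

The green blob's top rose 7 px (about 20 mm) and its lower edge rose 2 px, which fits a pin fully out with the white foot showing. Extra strokes are harmless, so I'll add two with a dwell and check that nothing changes.

move_arm(increments=[[0,0,0,0.5,0,0,0],[0,0,0,0.5,0,0,0],[0,0,0,0.24,0,0,0],[0,0,0,0.1,0,0,0],[0,0,0,0.1,0,0,0],[0,0,0,0.1,0,0,0],[0,0,0,0.1,0,0,0],[0,0,0,0.1,0,0,0],[0,0,0,0.06,0,0,0],[0,0,0,0,0,0,0],[0,0,0,0,0,0,0],[0,0,0,-0.2,0,0,0],[0,0,0,-0.2,0,0,0],[0,0,0,-0.16,0,0,0],[0,0,0,0,0,0,0]])

```text
time_s: 13.3
ee_pos: [0.6276, 0.1489, 0.244]
eef_rot: [3.14, 0.002, 2.756]
force: [-1.0, -0.2, -0.1]
grip_width: 0.0004
grip_force: 0.0
```

move_arm(increments=[[0,0,0,0.1,0,0,0],[0,0,0,0.1,0,0,0],[0,0,0,0.1,0,0,0],[0,0,0,0.1,0,0,0],[0,0,0,0.1,0,0,0],[0,0,0,0.06,0,0,0],[0,0,0,0,0,0,0],[0,0,0,0,0,0,0],[0,0,0,-0.2,0,0,0],[0,0,0,-0.2,0,0,0],[0,0,0,-0.4,0,0,0],[0,0,0,-0.5,0,0,0],[0,0,0,-0.5,0,0,0],[0,0,0,-0.5,0,0,0],[0,0,0,0,0,0,0],[0,0,0,0,0,0,0],[0,0,0,0,0,0,0]])

```text
time_s: 15.0
ee_pos: [0.6268, 0.1487, 0.3273]
eef_rot: [-3.14, -0.002, 2.756]
force: [-0.1, -0.0, 0.3]
grip_width: 0.0004
grip_force: 0.0
```

```bash
python3 pin.py now; python3 look.py 4
python3 - <<'E'
import cv2
a=cv2.imread('pics/side4.png'); print(a[180:208,252].tolist())
cv2.imwrite('pics/c4.png',cv2.resize(a[175:215,230:290],(720,480),interpolation=cv2.INTER_CUBIC))
E
```

```text
side0 24 194 199 250 254
side2 39 191 199 249 254
side3 46 187 197 250 254
now 47 187 197 250 254
0.202 [[252.1, 197.2], [252.7, 202.5]]
0.208 [[252.0, 194.9], [252.6, 200.2]]
0.212 [[251.9, 193.3], [252.6, 198.7]]
0.22 [[251.8, 190.2], [252.4, 195.6]]
0.225 [[251.8, 188.3], [252.4, 193.6]]
0.228 [[251.7, 187.1], [252.3, 192.4]]
0.232 [[251.7, 185.5], [252.3, 190.8]]
[[214, 224, 227], [215, 224, 228], [212, 223, 227], [214, 224, 228], [205, 221, 221], [178, 209, 194], [138, 183, 137], [99, 167, 84], [86, 163, 59], [82, 158, 55], [78, 144, 53], [76, 130, 58], [68, 119, 54], [69, 113, 53], [66, 112, 55], [74, 115, 56], [74, 118, 62], [66, 114, 54], [86, 123, 73], [114, 138, 110], [151, 159, 149], [178, 181, 178], [193, 192, 189], [189, 187, 184], [166, 162, 160], [145, 140, 140], [140, 132, 130], [140, 133, 131]]
15.05 [0.62683689 0.14866074 0.32759491] [-3.14021212e+00 -2.20915550e-03  2.75578183e+00] [ 0.16093146  0.62408748 -0.50315601] 0.0005746379791721941
wrist plunger_top 0.86 [212. 282.] [0.625 0.147 0.238]
wrist plunger_top 0.45 [187. 255.] [0.593 0.134 0.238]
wrist pin_top 0.75 [164. 224.] [0.563 0.11  0.212]
tcp at [283.59482279 249.68510134]
top plunger_top 0.4 [183. 283.] [0.608 0.15  0.238]
tcp at [282.9592668  163.57783264]
side plunger_top 0.56 [211. 278.] [0.634 0.152 0.238]
side pin_top 0.43 [256. 214.] [0.699 0.039 0.212]
side pin_top 0.42 [194. 252.] [0.561 0.113 0.212]
tcp at [275.95529062 168.53707096]
[[213, 223, 228], [213, 223, 227], [214, 224, 228], [212, 222, 227], [204, 220, 220], [178, 209, 191], [137, 181, 137], [102, 169, 86], [87, 162, 58], [85, 156, 54], [78, 145, 57], [73, 125, 49], [70, 117, 55], [68, 115, 54], [71, 117, 57], [71, 116, 57], [69, 114, 55], [71, 114, 59], [84, 122, 72], [114, 134, 109], [152, 160, 150], [179, 180, 179], [192, 191, 191], [190, 186, 186], [168, 162, 160], [145, 138, 138], [137, 131, 129], [137, 130, 130]]
```

View pics/c4.png

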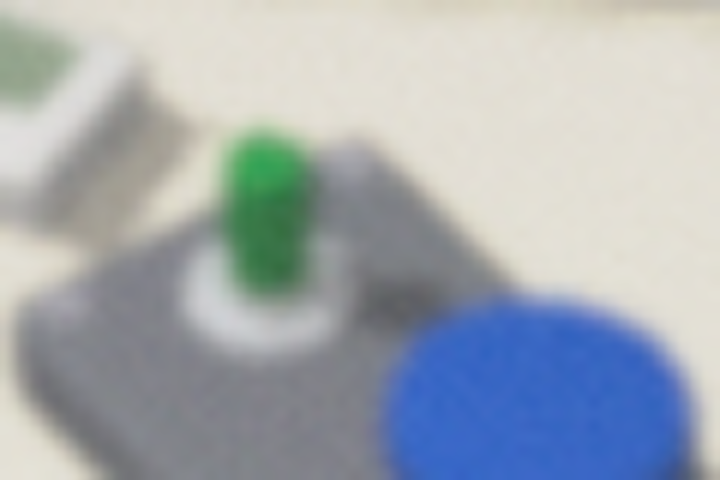

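The close crop shows the pin tall, its green now ending higher against the white collar, and the pixels are identical after two more full strokes. So it is at its stop. The plunger is up, the hand is clear, and the vial, logger and bottle have not moved.

```bash
python3 -c "
from station import ctrl
print(ctrl.hand_in())"
```

```text
the job is handed in; nothing more can be done
None
```

I pumped the plunger eight times until the indicator pin stopped rising, took the hand clear and handed the job in at about 15 s; the images fit a pin fully out, though its white foot can't be told apart from the pale collar, and the hand-in returned no verdict.

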